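# Seat the bush of a link arm in the bench press

## Task

Nothing here is to be picked up. With a fingertip, slide the link arm along its jig on the press until its big eye is fully home in the V stop under the ram, then push the press lever down until the bush is pressed right in, with its flange on the eye. Then ease the spring-loaded lever back up under your finger to the top (do not let it fly up), leave the link arm in the jig and all the other things where they are, and finish with your hand clear.

Things in the scene. Friction and masses are not known exactly. Their poses are not given: they have to be found in the camera images.
- press_nest (a point): Fixed point of the bench arbor press (blue casting bolted to the bench), on the ram axis, on the jig plate's upper face, 45 mm above the bench. Axes: z up, -x out of the press's open front along the jig, y sideways (lever on the -y side). A V stop behind it stops the big eye when that is centred here. The 22 mm square ram's lower face is 33.5 mm above this point when up.
- jig_front (a point): Middle of the front edge of the aluminium jig plate's upper face, 210 mm in front of press_nest; same axes. The plate is 70 mm wide. On it, distances in front of press_nest: two side rails 38 mm apart and 10 mm high from 4 to 94 mm; two 10 mm dowel pins, 26 mm apart and 14 mm high, at 135 mm.
- press_head (a point): Middle of the top of the press's head, on the ram axis, 235 mm above the bench; same axes. The head is 62 mm wide and reaches 36 mm in front of the ram axis and 152 mm behind it; its underside is 135 mm above the bench. The ram and its stop collar stand up to 40 mm above this point.
- lever_pivot (a point): Centre of the lever's hub on the press: 27 mm behind the ram axis, 52 mm to its -y side, 185 mm above the bench. The lever turns about the press's y axis. Axes as press_nest.
- lever_push (a point): Point on the centre line of the press lever, a round steel bar of 14 mm: 205 mm from lever_pivot, 35 mm short of the centre of the 30 mm black ball at its end; moves with the lever. With the lever up the bar rises from the hub towards the press's front at 0.60 rad (34 deg) above level; fully down it points 0.43 rad below level, this point then about 100 mm above the bench.
- press_lever (a joint): Turn of the lever, rad: 0 = up, held by its return spring; grows as it is pushed down; 1.03 = at the depth stop. Bar elevation = 0.60 - value. Ram: 16 mm down per rad; it meets the bush at 0.35 to 0.55 and has it home near 0.95, surely at the stop. Pushing at lever_push takes 1 to 4 N, 3 to 8 N while the bush goes in. Let go, it flies up at several rad/s.
- link_eye (a point): Centre of the underside of the big eye (34 mm across, 16 mm high) of the loose dark steel link arm, 0.32 kg, in the jig. From it the arm runs along -x out of the press's front: a flat bar 22 x 8 mm, flush with the underside, to the small eye 240 mm away. At the start the big eye stands 35 to 70 mm in front of press_nest between the rails, the bar between the dowel pins.
- link_end (a point): Centre of the link arm's small eye, at mid-height (53 mm above the bench): 24 mm across, 16 mm high, underside 45 mm above the bench. It stands out beyond the jig's front end with free air around and below it. 240 mm from link_eye. The arm slides in the jig at about 1 to 3 N.
- bush (a joint): How far the bush in the big eye is pressed in, m: 0 = flange 9 mm above the eye, 0.009 = flange down on the eye (home). Starts at 0 to 0.002. A tight fit (about 40 N on the bush); stays where it is left; pushing harder at the end does no harm.
- bush_top (a point): Centre of the upper face of the bronze bush's flange (28 mm across, 2.5 mm thick): up to 27.5 mm above the underside of the link arm at the start, 18.5 mm when home.
- spare_link: Bystander: a finished link arm of the same shape (264 mm long), lying loose on the bench on the far side (+y side) of the press. Origin: underside of its big eye; the arm runs along -x.
- spare_bush: Bystander: a loose bronze bush, 28 mm across, 19 mm high, standing on its flange on the bench near the front end of the jig. Origin: centre of its underside.
- bush_tub: Bystander: small grey open tub of bushes, 85 x 65 x 36 mm high, on the bench on the lever side of the press. Origin: centre of its underside.
- screw_bin: Bystander: green open-fronted bin of screws, 160 x 100 x 75 mm high. Origin: centre of its underside.
- grease_can: Bystander: plain metal can, 72 mm across, 85 mm high. Origin: centre of its underside.
- screwdriver: Bystander: screwdriver lying on the bench.
- wrench: Bystander: spanner lying on the bench.

How it is judged (in metres and radians):
On the way, in this order (a step that is already met when the one before it is completed fails the run):
1. the big eye of the link arm is home in the V stop under the ram (within 4 mm), the bush still proud (horizontal distance between link_eye and press_nest below 0.004 m and value of joint bush below 0.005 m), for 0.2 s.
2. the lever is pushed down and the bush pressed home (within 1.5 mm), the eye still in the V stop (horizontal distance between link_eye and press_nest below 0.004 m and value of joint bush above 0.0075 m and value of joint press_lever above 0.7 rad), for 0.1 s.
At the end, for the whole second after the job is handed in: the link arm lies flat in the jig with its big eye within 4 mm of the V stop's centre, its bush pressed in to within 1.5 mm of its flange lying on the eye, the press lever back up (within 0.06 rad of its top), everything at rest (horizontal distance between link_eye and press_nest below 0.004 m and value of joint bush above 0.0075 m and value of joint press_lever below 0.06 rad and height (world z) of link_eye below 0.048 m and height (world z) of link_end below 0.058 m and linear speed of link below 0.01 m/s); the robot touches nothing.
It fails at once if the link arm is lifted or tipped (either eye more than 12 mm up) (height (world z) of link_eye above 0.057 m or height (world z) of link_end above 0.065 m).
It fails at once if the bush is pressed while the eye is not home in the V stop (more than 6 mm off) (value of joint bush above 0.006 m and not (horizontal distance between link_eye and press_nest below 0.006 m)).
It fails at once if the lever flies up (faster than 3 rad/s) (velocity of joint press_lever below -3 rad/s).
It fails at once if another thing on the bench is moved by more than 25 mm (distance of any of spare_link, spare_bush, bush_tub, screw_bin, grease_can, screwdriver, wrench from where it was at the start of the episode above 0.025 m).
It fails at once if another thing on the bench is lifted (height (world z) of any of spare_link, spare_bush, bush_tub, screw_bin, grease_can, screwdriver, wrench above 0.03 m).
It also fails if it takes over 69 s, if anything falls off the work surface, if the arm or the gripper's body presses on something with over 40 N, if the wrist force passes 120 N, or if a joint passes its speed limit or range.

## Robot

A 6-joint arm with a two-finger parallel gripper is mounted at the origin on the work surface. World frame = base frame: x ahead of the robot, y to its left, z up, the work surface at z = 0. Lengths are in mm, angles in rad, forces in N, time in s.
With the tool pointing down it reaches from about 350 to 775 mm from the base axis. Payload 7.3 kg.
Tool frame: the origin (TCP) lies between the finger pads; the fingertips stand 14 mm ahead of it and the grasp point (between the pads) lies 5 mm behind it; z points along the fingers, y is the line along which they close (so a half turn about z gives the same grasp; the last joint's range is limited). The gripper opens to 92 mm and grips with 3 to 60 N. Pads are 19 mm wide; open, the fingers measure 130 mm over their backs; the gripper's body (75 mm by 190 mm) begins 47 mm behind the grasp point.
Start: joints at [-1.384, 0.342, 1.524, -0, 1.275, -0.146], TCP at [171.535, -496.205, 240.741] pointing down, gripper open.
Joint ranges: [-2.53, 2.53], [-0.77, 2.02], [0.04, 2.7], [-1, 4.14], [0.28, 2.66], [-3.11, 3.11]. Speed limits (rad/s): [2.57, 2.57, 3.14, 3.14, 3.14, 3.14].

## Interface

Orientations are given as [roll, pitch, yaw] about the fixed x, y, z axes, in that order (R = Rz(yaw) Ry(pitch) Rx(roll)).
In Python, from plant import get_obs, cams, close_job gives the robot as it stands. The module is installed in compiled form; this text tells all that it offers.
- The arm moves only by the shell command python3 -m creep 'ROWS'. ROWS is JSON, a list of rows, each an object of numbers: "hand": the opening, from 0 (shut) to 1 (fully open); "tx", "ty", "tz": the shift along the tool's x, y, z in m; "spin": the turn about the tool's z in degrees. In form: [{"hand": .., "tx": .., "ty": .., "tz": .., "spin": ..}, ...]. A call has 1 to 5 rows; each row shifts and turns the commanded pose from where the row before left it, along the tool's axes as they then stand; what a row does not reach is not made up. A row lasts 1/8 s, in which the tool goes at most 62.5 mm and 10.7 degrees, less where a joint would pass 70% of its speed; a pose out of reach is approached as far as the arm can. A call is refused whole if a number of a shift passes 0.0625 or a number of a turn 10.7, either way. A call with a gripper value outside its range is refused whole. The fingers move at their own pace and stop on an object; the grip force is fixed at half the most. Time passes only in rows, so rows that do not move let the fingers close. It gives the time, the measured TCP pose, the force, the opening and the grip force at its end, in the units of the state.
- get_obs(): the state, without advancing time (a new reading comes with each control period).
- cams.capture(name): name is "scene" or "side" or "wrist"; returns a dict with "color" (400x640x3 uint8, red, green, blue), "K" (3x3 intrinsics, pixels), "R" (3x3) and "t" (3): a world point X has camera coordinates R X + t. Camera axes: x right, y down, z forward; pixel columns grow to the right and rows downward; lengths in mm; the calibration is good to about 2 mm. A picture is of the moment at which its call begins. There is no depth.
- close_job(): hands the job in; it is judged then, once.
The state is a dict: "time": time; "joint_positions": joint angles; "dq": joint speeds; "tau": joint torques, N m; "tool_pos": TCP position; "tcp_rot": TCP orientation; "contact_force": force on the tool from outside, world axes, zero at the start; "moment": the same for the moment, N m; "grip_width": finger opening in mm; "finger_force": force on a finger pad.
Only numpy, scipy, OpenCV 4.12 (cv2) and the standard library are available. Lean on these libraries where they do the work, as an engineer would, in place of code of your own. Each camera call takes 0.05 s, during which the arm holds its last target. There are 200 camera calls.

## Working session

There is one attempt and no reset: what is moved stays moved. The work goes in short steps, Python scripts to look and compute and a shell command to move; the robot and the scene stay as the last step left them, time stands still between calls to the robot, and variables do not carry over. Pictures are saved under pics/ and viewed, at most 10 in all, crops included, and the job is handed in when it is done.

```bash
mkdir -p pics
python3 - <<'E'
from plant import get_obs,cams
import cv2,numpy as np,pickle
d={}
for n in ("scene","side"):
    c=cams.capture(n); d[n]=c
    cv2.imwrite(f"pics/{n}0.png",c["color"][:,:,::-1]); print(n,c["K"].tolist(),c["R"].tolist(),c["t"].tolist())
pickle.dump(d,open("cal.pkl","wb"))
print(get_obs())
E
```

```text
scene [[361.9841180685924, 0.0, 319.08067167058357], [0.0, 361.9841180685924, 199.15308563803399], [0.0, 0.0, 1.0]] [[0.7666069651461983, 0.642109137332674, -0.003101087426163705], [0.4114124598928114, -0.4948772869234661, -0.7653994112437084], [-0.4930046134006064, 0.5854846937718857, -0.6435480747578691]] [-375.00440033890334, -63.58928376562354, 1497.2882272790655]
side [[487.62109381543104, 0.0, 319.83313448046675], [0.0, 487.62109381543104, 199.7578647688115], [0.0, 0.0, 1.0]] [[-0.8590462112761991, -0.5118898127526881, 0.002902842060225616], [-0.3265778174455691, 0.5436738308368968, -0.773153086274395], [0.3941909892989655, -0.6651222333249369, -0.634212802371847]] [426.0344517688057, 296.32810087263124, 1384.6441516246275]
{'time': 0.1, 'joint_positions': array([-1.38399895e+00,  3.42632022e-01,  1.52489837e+00, -2.25742528e-05,
        1.27539962e+00, -1.46023352e-01]), 'dq': array([-6.32478639e-05, -2.71436260e-03, -1.86959695e-03,  1.26584317e-03,
        1.20042289e-04,  4.26056619e-04]), 'tau': array([ 1.58597657e-03, -4.32004666e+01, -2.44694102e+01,  7.19038839e-02,
        5.26355475e-02, -3.66833603e-05]), 'tool_pos': array([ 171.46318298, -495.85657823,  240.13343048]), 'tcp_rot': array([-3.14026639e+00, -1.73233693e-04,  3.32827200e-01]), 'contact_force': array([-0.55164678,  0.14019852,  0.15979964]), 'moment': array([-0.00659583, -0.00449451, -0.01822074]), 'finger_force': 0.0, 'grip_width': 91.71875506137988}
```

View pics/scene0.png

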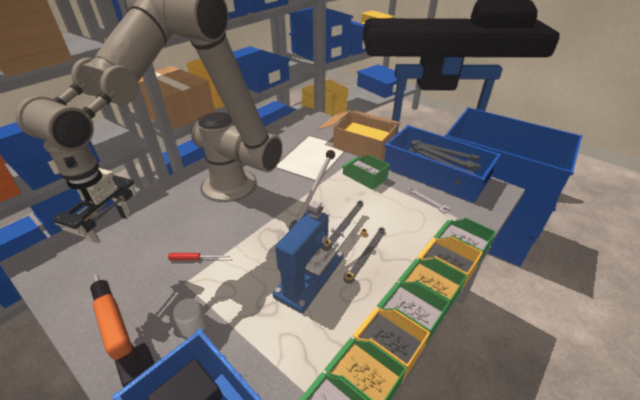

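View pics/side0.png

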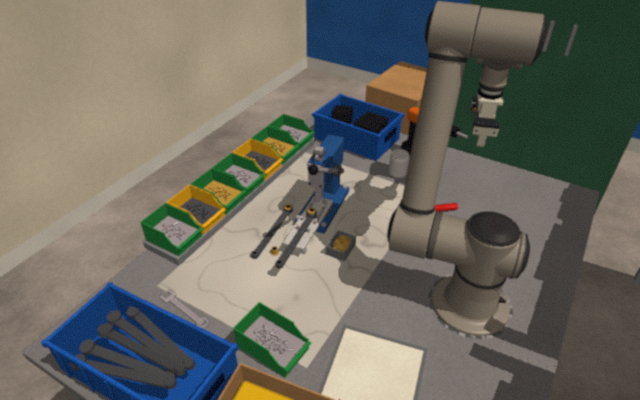

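The press stands in the middle: at about (310,250) in scene and (325,185) in side. The link arm ends near (360,205) in scene and (278,265) in side. I'll enlarge both areas.

Run:
```python
import cv2,pickle
d=pickle.load(open("cal.pkl","rb"))
for n,(x,y,w,h,s) in {"scene":(260,140,140,105*1,5.7),"side":(235,130,140,145,4.1)}.items():
    if n=="scene": h=175; s=3.4;w=150
    im=d[n]["color"][y:y+h,x:x+w,::-1]
    im=cv2.resize(im,None,fx=4 if n=="side" else 3.4,fy=4 if n=="side" else 3.4,interpolation=cv2.INTER_CUBIC)
    cv2.imwrite(f"pics/{n}_crop.png",im); print(im.shape)
```

```text
(595, 510, 3)
(580, 560, 3)
```

View pics/scene_crop.png

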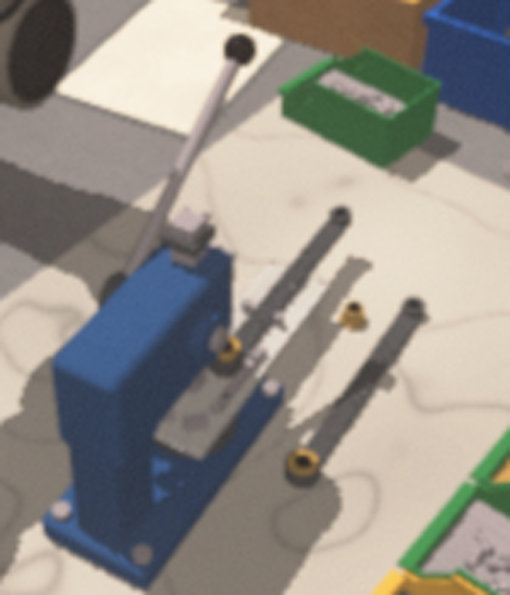

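View pics/side_crop.png

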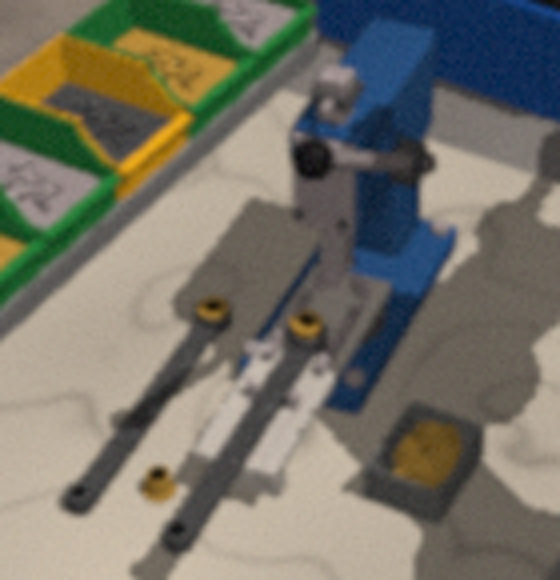

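Readings (full image pixels): scene has the lever ball at (330.6,154.4), small eye at (360.3,203.2) and bush top at (327.4,242.9). Side has the ball at (313.3,169.5), small eye at (279.8,262.8) and bush top at (311.5,211). Next I'll triangulate these and fit the press pose.

```bash
cat > h.py <<'E'
import numpy as np,pickle
from scipy.optimize import least_squares
def proj(c,X):
    p=np.asarray(c["R"])@np.asarray(X)+c["t"]; p=np.asarray(c["K"])@p; return p[:2]/p[2]
def tri(cs,us):
    return least_squares(lambda X:np.concatenate([proj(c,X)-u for c,u in zip(cs,us)]),[500,0,50])
E
python3 - <<'E'
from h import *
d=pickle.load(open("cal.pkl","rb")); sc,si=d["scene"],d["side"]
S=lambda x,y:np.array([260+x/3.4,140+y/3.4]); D=lambda x,y:np.array([235+x/4,130+y/4])
for n,a,b in (("ball",S(240,49),D(313,158)),("end",S(341,214),D(179,531)),("bush",S(229,350),D(306,324)),("spbush",S(353,309),D(159,476)),("spbig",S(302,462),D(212,308)),("spsmall",S(414,306),D(80,496))):
    r=tri([sc,si],[a,b]); print(n,r.x.round(1),r.fun.round(2))
def model(p):
    x,y,th,s,dth=p; c,q=np.cos(th),np.sin(th)
    W=lambda a,b,z:np.array([x+c*a-q*b,y+q*a+c*b,z])
    e=W(-s,0,72); 
    end=W(-s,0,61)-240*np.array([np.cos(th+dth),np.sin(th+dth),0])
    ball=W(27-240*np.cos(.6),-52,185+240*np.sin(.6))
    return [(sc,ball,S(240,49)),(si,ball,D(313,158)),(sc,end,S(341,214)),(si,end,D(179,531)),(sc,e,S(229,350)),(si,e,D(306,324)),(sc,W(152,-31,235),S(57,357)),(sc,W(152,31,235),S(110,388)),(sc,W(-36,31,235),S(232,250))]
r=None
for t in np.arange(-3,3.2,.5):
    q=least_squares(lambda p:np.concatenate([proj(c,X)-u for c,X,u in model(p)]),[600,0,t,50,0],loss="soft_l1")
    if r is None or q.cost<r.cost:r=q
print(r.x.round(3),r.cost); print(r.fun.round(1))
np.save("press.npy",r.x)
for c,X,u in model(r.x):print(X.round(1))
E
```

```text
ball [488.9  52.2 320.7] [-0.67 -0.08 -0.62  0.07]
end [522.2 189.4  57.3] [-0.8  -0.02 -0.64 -0.  ]
bush [559.3 -46.8  66.2] [-0.89 -0.09 -0.92  0.08]
spbush [592.7 116.9  15.2] [-0.51 -0.   -0.46 -0.01]
spbig [669.4 -73.9  16.1] [-0.26 -0.01 -0.29  0.01]
spsmall [636.1 163.6  11.2] [-0.76  0.03 -0.67 -0.05]
[ 5.65990e+02 -1.09225e+02 -1.42300e+00  6.35680e+01  1.00000e-03] 10.757147250396603
[-0.5  0.  -0.8  0.1 -0.7 -1.2 -0.7 -0.4 -1.4 -1.8 -0.3 -0.9 -4.2  0.2
  0.4  0.8  2.7 -2.2]
[489.4  52.4 320.5]
[489.4  52.4 320.5]
[521. 191.  61.]
[521. 191.  61.]
[556.7 -46.3  72. ]
[556.7 -46.3  72. ]
[ 557.7 -264.1  235. ]
[ 619. -255.  235.]
[591.4 -69.1 235. ]
```

The fit is consistent: nest ≈ (566,-109), press yaw -1.423, eye 64 mm out. Before choosing how to push, I'll check how far the green bin is from the small eye and the wrist height.

Run:
```python
from h import *
d=pickle.load(open("cal.pkl","rb")); p=np.load("press.npy"); c,s=np.cos(p[2]),np.sin(p[2])
def toP(X): a,b=X[0]-p[0],X[1]-p[1]; return np.array([c*a+s*b,-s*a+c*b]).round(0)
def bp(cam,u,z):
    R=np.asarray(cam["R"]);o=-R.T@cam["t"]; r=R.T@np.linalg.inv(cam["K"])@[*u,1]; return o+r*(z-o[2])/r[2]
for n,u,z in (("scene",(373.8,188.5),0),("scene",(343.5,175),0),("scene",(389.4,163.5),75),("side",(296,371),0),("side",(236,346),0),("side",(262,305),75),("side",(310,343),75),("side",(342,258),0),("side",(328,235),36)):
    X=bp(d[n],u,z); print(n,u,X.round(0),toP(X))
# wrist height: points above TCP
for z in (350,400,450,500): print(z,proj(d["scene"],[171,-496,z]).round(0))
```

```text
scene (373.8, 188.5) [480. 358.   0.] [-474.  -17.]
scene (343.5, 175) [329. 353.   0.] [-492. -166.]
scene (389.4, 163.5) [485. 452.  75.] [-567.    2.]
side (296, 371) [309. 430.   0.] [-571. -175.]
side (236, 346) [484. 449.   0.] [-565.    1.]
side (262, 305) [464. 351.  75.] [-470.  -33.]
side (310, 343) [295. 385.  75.] [-529. -196.]
side (342, 258) [398.  29.   0.] [-161. -146.]
side (328, 235) [469.  -6.  36.] [-116.  -80.]
350 [ 92. 193.]
400 [ 83. 177.]
450 [ 74. 159.]
500 [ 64. 140.]
```

```bash
python3 -m creep '[{"hand":0.6,"tx":0.05,"ty":-0.06,"tz":-0.02,"spin":10.6},{"hand":0.6,"tx":0.035,"ty":-0.06,"tz":-0.01,"spin":0},{"hand":0.6,"tx":0.035,"ty":-0.06,"tz":0,"spin":0},{"hand":0.6,"tx":0.03,"ty":-0.05,"tz":0,"spin":0},{"hand":0.6,"tx":0.03,"ty":-0.06,"tz":0,"spin":0}]'
```

```text
time: 0.72
tool_pos: [281.2, -209.1, 265.0]
tcp_rot: [3.142, -0.0, 0.147]
contact_force: [0.8, 0.3, 1.0]
grip_width: 55.3
finger_force: 0.0
```

```bash
python3 -m creep '[{"hand":0.6,"tx":0.03,"ty":-0.05,"tz":0,"spin":0},{"hand":0.6,"tx":0.03,"ty":-0.05,"tz":0,"spin":0},{"hand":0.6,"tx":0.03,"ty":-0.05,"tz":0,"spin":0},{"hand":0.6,"tx":0.03,"ty":-0.05,"tz":0,"spin":0},{"hand":0.6,"tx":0.01,"ty":-0.05,"tz":0,"spin":0}]'
python3 -m creep '[{"hand":0.6,"tx":0.02,"ty":-0.05,"tz":0,"spin":0},{"hand":0.6,"tx":0.02,"ty":-0.05,"tz":0,"spin":0},{"hand":0.6,"tx":0.03,"ty":-0.05,"tz":0,"spin":0},{"hand":0.6,"tx":0.04,"ty":-0.04,"tz":0,"spin":0},{"hand":0.6,"tx":0,"ty":0,"tz":0,"spin":0}]'
```

```text
time: 1.35
tool_pos: [373.3, 57.7, 264.9]
tcp_rot: [3.142, -0.0, 0.148]
contact_force: [0.2, -0.0, -0.6]
grip_width: 55.3
finger_force: 0.0
time: 1.98
tool_pos: [454.3, 262.2, 263.4]
tcp_rot: [3.141, 0.002, 0.151]
contact_force: [-0.7, -1.2, -0.2]
grip_width: 54.8
finger_force: 0.0
```

```bash
python3 -m creep '[{"hand":0.6,"tx":0.056,"ty":0,"tz":0,"spin":0},{"hand":0.6,"tx":0,"ty":0,"tz":0.05,"spin":0},{"hand":0.6,"tx":0,"ty":0,"tz":0.05,"spin":0},{"hand":0.6,"tx":0,"ty":0,"tz":0,"spin":0}]'
python3 - <<'E'
from h import *
from plant import cams
import cv2
out=[]
p=np.load("press.npy"); 
for n in ("wrist","side"):
    c=cams.capture(n); im=c["color"][:,:,::-1].copy()
    if n=="side": im=cv2.resize(im[130:300,235:375],None,fx=3.2,fy=3.2,interpolation=cv2.INTER_CUBIC)
    cv2.imwrite(f"pics/{n}1.png",im)
    if n=="wrist":
        pickle.dump(c,open("w1.pkl","wb"))
        th=p[2]; e=np.array([p[0],p[1],61])-(p[3]+240)*np.array([np.cos(th),np.sin(th),0]); print(proj(c,e))
E
```

```text
time: 2.48
tool_pos: [506.2, 266.3, 161.6]
tcp_rot: [3.139, 0.009, 0.147]
contact_force: [0.4, -0.4, 0.5]
grip_width: 55.0
finger_force: 0.0
[418.54857408 201.49780006]
```

View pics/wrist1.png

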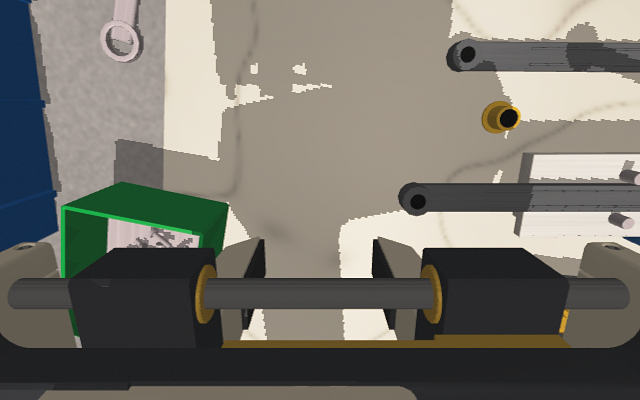

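The small eye shows at (417,201), where the fit predicts (418.5,201.5). The bin stays clear on the left. Next I lower and push.

```bash
python3 -m creep '[{"hand":0.6,"tx":0.004,"ty":0,"tz":0.055,"spin":0},{"hand":0.6,"tx":0,"ty":0,"tz":0.056,"spin":0},{"hand":0.6,"tx":0,"ty":0,"tz":0,"spin":0}]'
python3 -m creep '[{"hand":0.6,"tx":0,"ty":0.01,"tz":0,"spin":0},{"hand":0.6,"tx":0,"ty":0.01,"tz":0,"spin":0},{"hand":0.6,"tx":0,"ty":0.01,"tz":0,"spin":0}]'
python3 -m creep '[{"hand":0.6,"tx":0,"ty":0.01,"tz":0,"spin":0},{"hand":0.6,"tx":0,"ty":0.01,"tz":0,"spin":0},{"hand":0.6,"tx":0,"ty":0.01,"tz":0,"spin":0}]'
```

```text
time: 2.95
tool_pos: [511.6, 267.9, 53.1]
tcp_rot: [3.14, 0.005, 0.148]
contact_force: [0.7, 0.6, 0.7]
grip_width: 54.9
finger_force: 0.0
time: 3.32
tool_pos: [518.7, 238.9, 56.5]
tcp_rot: [-3.14, -0.004, 0.147]
contact_force: [-1.0, 4.0, 3.6]
grip_width: 55.1
finger_force: 2.3
time: 3.7
tool_pos: [522.2, 209.2, 55.0]
tcp_rot: [-3.141, -0.002, 0.148]
contact_force: [-1.4, 7.2, 6.0]
grip_width: 55.2
finger_force: 3.6
```

```bash
python3 -m creep '[{"hand":0.6,"tx":0,"ty":0.008,"tz":0,"spin":0},{"hand":0.6,"tx":0,"ty":0.006,"tz":0,"spin":0},{"hand":0.6,"tx":0,"ty":0,"tz":0,"spin":0}]'
python3 - <<'E'
from h import *
from plant import cams
import cv2
p=np.load("press.npy"); th=p[2]; u=np.array([np.cos(th),np.sin(th),0])
c=cams.capture("side"); N=np.array([p[0],p[1],0])
print("home end/bush px",((proj(c,N-240*u+[0,0,61])-[235,130])*4).round(),((proj(c,N+[0,0,72])-[235,130])*4).round())
a=cv2.resize(c["color"][130:275,235:375,::-1],None,fx=4,fy=4,interpolation=cv2.INTER_CUBIC); cv2.imwrite("pics/side2.png",a)
E
```

```text
time: 4.08
tool_pos: [523.9, 194.6, 54.2]
tcp_rot: [3.141, -0.0, 0.147]
contact_force: [0.8, 0.3, 1.3]
grip_width: 55.0
finger_force: 0.4
home end/bush px [213. 472.] [334. 275.]
```

View pics/side2.png

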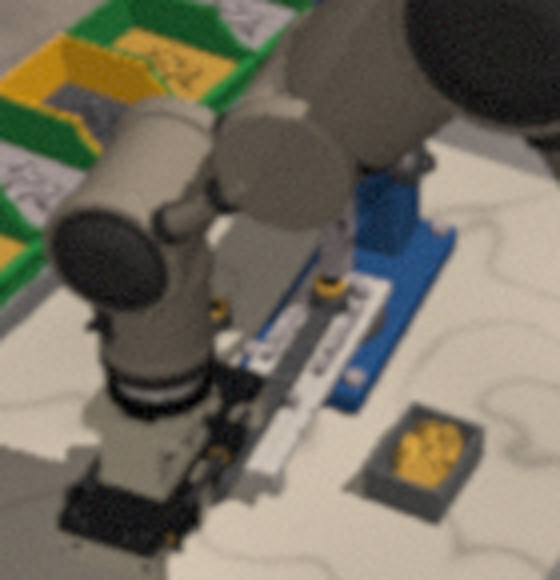

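The bush is now at (330,287) in the crop and home is about (335,279), so roughly 8–10 mm remain. I'll push on until the force rises.

```bash
python3 -m creep '[{"hand":0.6,"tx":0,"ty":0.005,"tz":0,"spin":0},{"hand":0.6,"tx":0,"ty":0,"tz":0,"spin":0}]'
python3 -m creep '[{"hand":0.6,"tx":0,"ty":0.004,"tz":0,"spin":0},{"hand":0.6,"tx":0,"ty":0,"tz":0,"spin":0}]'
python3 -m creep '[{"hand":0.6,"tx":0,"ty":0.003,"tz":0,"spin":0},{"hand":0.6,"tx":0,"ty":0,"tz":0,"spin":0}]'
```

```text
time: 4.38
tool_pos: [524.3, 190.0, 53.9]
tcp_rot: [3.141, 0.001, 0.148]
contact_force: [-0.3, 2.2, 1.5]
grip_width: 55.4
finger_force: 0.6
time: 4.62
tool_pos: [524.9, 186.6, 54.0]
tcp_rot: [-3.141, 0.0, 0.148]
contact_force: [-0.2, 4.2, 0.7]
grip_width: 54.9
finger_force: 2.2
time: 4.88
tool_pos: [525.1, 185.7, 54.1]
tcp_rot: [-3.138, -0.0, 0.147]
contact_force: [-2.2, 14.5, 1.0]
grip_width: 54.8
finger_force: 7.2
```

The force jumped to 14.5 N at the expected position, so the eye is home. I'll back off, rise, shut the hand and turn it while going over to the lever.

```bash
python3 -m creep '[{"hand":0.6,"tx":0,"ty":-0.01,"tz":0,"spin":0},{"hand":0.6,"tx":0,"ty":-0.02,"tz":0,"spin":0},{"hand":0.6,"tx":0,"ty":-0.01,"tz":-0.06,"spin":0},{"hand":0.3,"tx":0,"ty":0,"tz":-0.06,"spin":0},{"hand":0,"tx":0,"ty":0,"tz":-0.06,"spin":0}]'
python3 -m creep '[{"hand":0,"tx":0,"ty":0,"tz":-0.06,"spin":0},{"hand":0,"tx":0,"ty":0,"tz":-0.06,"spin":0},{"hand":0,"tx":0,"ty":0,"tz":-0.06,"spin":0},{"hand":0,"tx":0,"ty":0,"tz":0,"spin":-10},{"hand":0,"tx":0,"ty":0,"tz":0,"spin":-10}]'
python3 -m creep '[{"hand":0,"tx":0,"ty":0,"tz":0,"spin":-10},{"hand":0,"tx":0,"ty":0,"tz":0,"spin":-10},{"hand":0,"tx":0,"ty":0,"tz":0,"spin":-10},{"hand":0,"tx":0,"ty":0,"tz":0,"spin":-10},{"hand":0,"tx":0,"ty":0,"tz":0,"spin":-10}]'
python3 -m creep '[{"hand":0,"tx":0,"ty":0,"tz":0,"spin":-10},{"hand":0,"tx":0,"ty":0,"tz":0,"spin":-10},{"hand":0,"tx":0,"ty":0,"tz":0,"spin":0}]'
python3 - <<'E'
from h import *
from plant import get_obs
p=np.load("press.npy");o=get_obs();t=o["tool_pos"];c,s=np.cos(p[2]),np.sin(p[2]);a,b=t[0]-p[0],t[1]-p[1]
print(c*a+s*b,-s*a+c*b,t[2],o["tcp_rot"])
E
```

```text
time: 5.5
tool_pos: [519.0, 223.8, 235.8]
tcp_rot: [3.141, 0.0, 0.149]
contact_force: [1.2, 0.6, -1.0]
grip_width: 39.8
finger_force: 0.0
time: 6.12
tool_pos: [519.4, 223.7, 414.7]
tcp_rot: [3.141, -0.001, 0.503]
contact_force: [-0.9, 0.3, -0.7]
grip_width: 0.8
finger_force: 0.0
time: 6.75
tool_pos: [519.3, 223.6, 413.9]
tcp_rot: [-3.141, 0.001, 1.375]
contact_force: [-0.1, 0.4, 0.4]
grip_width: 0.6
finger_force: 0.0
time: 7.12
tool_pos: [519.3, 223.6, 413.9]
tcp_rot: [-3.141, 0.001, 1.717]
contact_force: [0.1, -0.6, 0.1]
grip_width: 0.8
finger_force: 0.0
-336.02617879202165 2.7453359071161074 413.9206361135618 [-3.14114645e+00  5.52291906e-04  1.71727900e+00]
```

```bash
python3 -m creep '[{"hand":0,"tx":-0.05,"ty":-0.015,"tz":0,"spin":0},{"hand":0,"tx":-0.05,"ty":-0.015,"tz":0,"spin":0},{"hand":0,"tx":-0.05,"ty":-0.015,"tz":0,"spin":0},{"hand":0,"tx":-0.046,"ty":-0.01,"tz":0,"spin":0},{"hand":0,"tx":0,"ty":0,"tz":0.03,"spin":0}]'
python3 - <<'E'
from h import *
from plant import get_obs,cams
import cv2
p=np.load("press.npy");o=get_obs();t=o["tool_pos"];c,s=np.cos(p[2]),np.sin(p[2]);a,b=t[0]-p[0],t[1]-p[1]
print(c*a+s*b,-s*a+c*b,t[2])
W=lambda a,b,z:np.array([p[0]+c*a-s*b,p[1]+s*a+c*b,z])
k=cams.capture("wrist"); print("wrist ball",proj(k,W(27-240*np.cos(.6),-52,185+240*np.sin(.6))),"push",proj(k,W(-142,-52,301)),"home eye",proj(k,W(-240,0,61)))
w=cv2.resize(k["color"],(480,300)); q=cams.capture("side"); m=cv2.resize(q["color"][130:280,235:375],None,fx=2,fy=2,interpolation=cv2.INTER_CUBIC)
print("side home end",(proj(q,W(-240,0,61))-[235,130])*2)
im=np.zeros((300,760,3),np.uint8); im[:,:480]=w; im[:,480:]=m
cv2.imwrite("pics/lev.png",im[:,:,::-1])
E
```

```text
time: 7.75
tool_pos: [494.6, 18.4, 385.6]
tcp_rot: [3.137, 0.002, 1.71]
contact_force: [1.0, 0.7, -0.2]
grip_width: 0.7
finger_force: 0.0
-136.67515600781192 -51.82685801435811 385.6137305718261
wrist ball [316.02813716 170.92103891] push [316.45907349 205.91027048] home eye [355.28828474  81.18144265]
side home end [106.4216744  236.06554894]
```

View pics/lev.png

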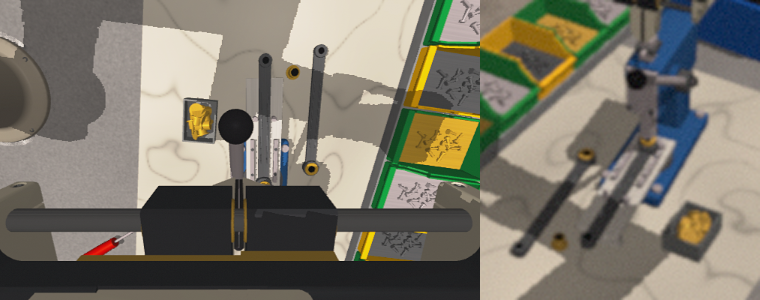

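The wrist view shows the ball at (313,169), against a predicted (316,171). The fingers are centred on the bar and the small eye is at (353,80), which matches home. Next I press the lever down.

```bash
python3 -m creep '[{"hand":0,"tx":0,"ty":0,"tz":0.03,"spin":0},{"hand":0,"tx":0,"ty":0,"tz":0.02,"spin":0},{"hand":0,"tx":0.001,"ty":0,"tz":0.01,"spin":0},{"hand":0,"tx":0.002,"ty":0,"tz":0.015,"spin":0},{"hand":0,"tx":0.002,"ty":0,"tz":0.015,"spin":0}]'
python3 -m creep '[{"hand":0,"tx":0.003,"ty":0,"tz":0.02,"spin":0},{"hand":0,"tx":0.003,"ty":0,"tz":0.02,"spin":0},{"hand":0,"tx":0.003,"ty":0,"tz":0.02,"spin":0},{"hand":0,"tx":0.003,"ty":0,"tz":0.02,"spin":0}]'
```

```text
time: 8.48
tool_pos: [494.0, 26.7, 295.1]
tcp_rot: [3.139, 0.001, 1.718]
contact_force: [-0.5, 0.0, 1.9]
grip_width: 0.1
finger_force: 0.8
time: 8.98
tool_pos: [492.5, 38.7, 215.2]
tcp_rot: [3.139, 0.0, 1.718]
contact_force: [-1.2, -2.1, 5.6]
grip_width: 0.3
finger_force: 2.9
```

```bash
python3 -m creep '[{"hand":0,"tx":0,"ty":0,"tz":0.02,"spin":0},{"hand":0,"tx":0,"ty":0,"tz":0.02,"spin":0},{"hand":0,"tx":0,"ty":0,"tz":0.02,"spin":0},{"hand":0,"tx":0,"ty":0,"tz":0.015,"spin":0},{"hand":0,"tx":0,"ty":0,"tz":0,"spin":0}]'
python3 -m creep '[{"hand":0,"tx":0,"ty":0,"tz":0.006,"spin":0},{"hand":0,"tx":0,"ty":0,"tz":0.004,"spin":0},{"hand":0,"tx":0,"ty":0,"tz":0,"spin":0}]'
```

```text
time: 9.6
tool_pos: [493.9, 38.2, 140.6]
tcp_rot: [3.137, 0.001, 1.718]
contact_force: [1.4, 1.6, 6.7]
grip_width: 0.4
finger_force: 3.6
time: 9.98
tool_pos: [495.2, 38.1, 132.5]
tcp_rot: [3.133, 0.002, 1.718]
contact_force: [0.7, 0.7, 14.4]
grip_width: 0.4
finger_force: 6.8
```

```bash
python3 -m creep '[{"hand":0,"tx":0,"ty":0,"tz":0.004,"spin":0},{"hand":0,"tx":0,"ty":0,"tz":0.002,"spin":0},{"hand":0,"tx":0,"ty":0,"tz":0,"spin":0}]'
```

```text
time: 10.35
tool_pos: [496.1, 38.1, 127.4]
tcp_rot: [3.13, 0.003, 1.718]
contact_force: [1.1, 0.5, 21.3]
grip_width: 0.8
finger_force: 8.0
```

Run:
```python
from h import *
from plant import get_obs,cams
import cv2
k=cams.capture("side"); m=cv2.resize(k["color"][130:280,235:375],None,fx=3.5,fy=3.5,interpolation=cv2.INTER_CUBIC)
cv2.imwrite("pics/down.png",m[:,:,::-1])
p=np.load("press.npy");c,s=np.cos(p[2]),np.sin(p[2])
W=lambda a,b,z:np.array([p[0]+c*a-s*b,p[1]+s*a+c*b,z])
for v in (.85,.95,1.03): e=.6-v; print(v,(proj(k,W(27-240*np.cos(e),-52,185+240*np.sin(e)))-[235,130])*3.5)
```

```text
0.85 [256.64528296 348.58750675]
0.95 [260.26373468 363.06348485]
1.03 [263.82482769 372.67402388]
```

View pics/down.png

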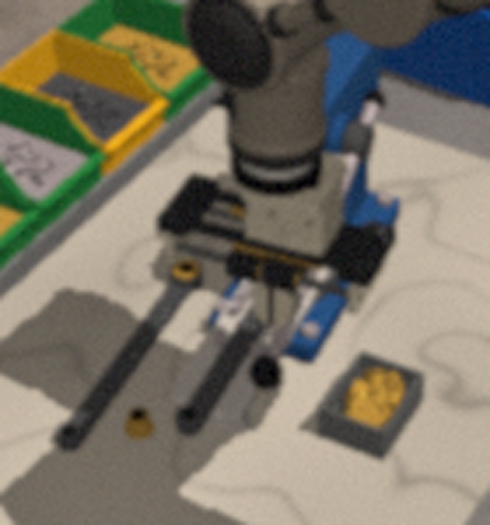

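The ball is at (265,373), matching the prediction for 1.03 rad (264,373), so the lever is at its stop. I'll ease it back up.

```bash
python3 -m creep '[{"hand":0,"tx":0,"ty":0,"tz":-0.008,"spin":0},{"hand":0,"tx":0,"ty":0,"tz":-0.012,"spin":0},{"hand":0,"tx":0,"ty":0,"tz":-0.016,"spin":0},{"hand":0,"tx":0,"ty":0,"tz":-0.016,"spin":0},{"hand":0,"tx":0,"ty":0,"tz":-0.016,"spin":0}]'
python3 -m creep '[{"hand":0,"tx":0,"ty":0,"tz":-0.016,"spin":0},{"hand":0,"tx":-0.001,"ty":0,"tz":-0.016,"spin":0},{"hand":0,"tx":-0.003,"ty":0,"tz":-0.016,"spin":0},{"hand":0,"tx":-0.003,"ty":0,"tz":-0.016,"spin":0},{"hand":0,"tx":-0.003,"ty":0,"tz":-0.016,"spin":0}]'
```

```text
time: 11.02
tool_pos: [492.5, 38.9, 193.0]
tcp_rot: [3.139, -0.0, 1.718]
contact_force: [1.0, 2.5, 1.5]
grip_width: 0.3
finger_force: 1.2
time: 11.65
tool_pos: [493.8, 28.1, 273.0]
tcp_rot: [3.139, 0.001, 1.718]
contact_force: [-0.3, -1.1, 0.6]
grip_width: 0.6
finger_force: 0.7
```

```bash
python3 -m creep '[{"hand":0,"tx":-0.002,"ty":0,"tz":-0.013,"spin":0},{"hand":0,"tx":-0.002,"ty":0,"tz":-0.012,"spin":0},{"hand":0,"tx":-0.002,"ty":0,"tz":-0.01,"spin":0},{"hand":0,"tx":-0.002,"ty":0,"tz":-0.006,"spin":0},{"hand":0,"tx":0,"ty":0,"tz":-0.004,"spin":0}]'
python3 -m creep '[{"hand":0,"tx":0,"ty":0,"tz":-0.004,"spin":0},{"hand":0,"tx":0,"ty":0,"tz":-0.004,"spin":0},{"hand":0,"tx":0,"ty":0,"tz":-0.004,"spin":0},{"hand":0,"tx":0,"ty":0,"tz":-0.004,"spin":0},{"hand":0,"tx":0,"ty":0,"tz":-0.006,"spin":0}]'
python3 -m creep '[{"hand":0,"tx":0,"ty":0,"tz":-0.03,"spin":0},{"hand":0,"tx":0,"ty":0,"tz":-0.04,"spin":0},{"hand":0,"tx":0.04,"ty":0,"tz":-0.04,"spin":0},{"hand":0,"tx":0.05,"ty":0,"tz":0,"spin":0},{"hand":0,"tx":0.05,"ty":0,"tz":0,"spin":0}]'
python3 -m creep '[{"hand":0,"tx":0.05,"ty":0,"tz":0,"spin":0},{"hand":0,"tx":0.05,"ty":0,"tz":0,"spin":0},{"hand":0,"tx":0,"ty":0,"tz":0,"spin":0},{"hand":0,"tx":0,"ty":0,"tz":0,"spin":0},{"hand":0,"tx":0,"ty":0,"tz":0,"spin":0}]'
python3 - <<'E'
from plant import cams
import cv2,numpy as np
f=lambda n,x,y,w,h:cv2.resize(cams.capture(n)["color"][y:y+h,x:x+w],(390,440),interpolation=cv2.INTER_CUBIC)
cv2.imwrite("pics/end.png",np.hstack([f("scene",260,140,133,150),f("side",240,130,133,150)])[:,:,::-1])
E
```

```text
time: 12.28
tool_pos: [494.1, 20.0, 316.2]
tcp_rot: [-3.141, 0.0, 1.718]
contact_force: [-0.6, -2.6, 0.9]
grip_width: 0.3
finger_force: 0.6
time: 12.9
tool_pos: [494.1, 20.3, 338.2]
tcp_rot: [-3.141, -0.0, 1.719]
contact_force: [1.0, 0.2, -0.1]
grip_width: 0.9
finger_force: 0.0
time: 13.52
tool_pos: [473.3, 159.9, 448.8]
tcp_rot: [3.14, -0.0, 1.718]
contact_force: [1.0, -0.2, -0.0]
grip_width: 0.2
finger_force: 0.0
time: 14.15
tool_pos: [459.2, 256.4, 448.3]
tcp_rot: [3.141, 0.0, 1.717]
contact_force: [0.9, -0.8, -0.2]
grip_width: 0.9
finger_force: 0.0
```

View pics/end.png

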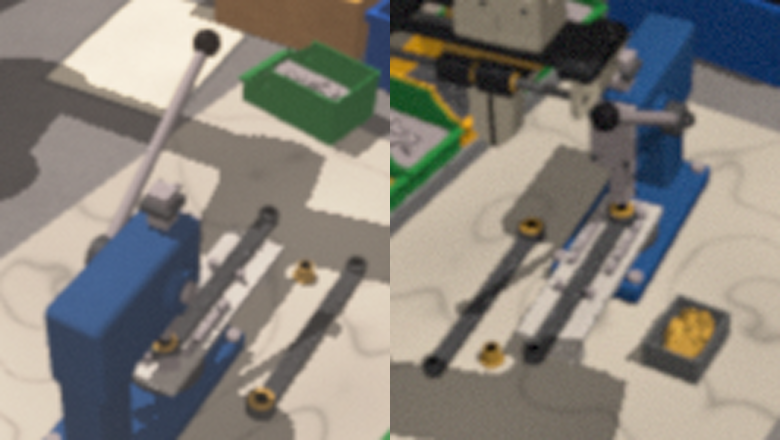

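The lever ball is back at its starting pixel (330.6,154) in scene. The small eye is at (288.4,249.4) in side, against a predicted home of (288.3,248). The bush is down, nothing else has moved and the hand is clear.

```bash
python3 -c "
from plant import close_job
print(close_job())"
```

```text
the job is handed in; nothing more can be done
None
```

I slid the link arm home into the V stop, pressed the lever to its depth stop so the bush should be fully in, eased the lever back up, and handed the job in at about 14 s with the hand clear; no verdict was shown.

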